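# Hold the gearbox cover over its bolt holes

## Robot

A 7-joint arm with a two-finger parallel gripper is mounted at the origin on the work surface. World frame = base frame: x ahead of the robot, y to its left, z up, the work surface at z = 0. Lengths are in m, angles in rad, forces in N, time in s.
With the tool pointing down it reaches from about 0.425 to 0.925 m from the base axis. Payload 6.8 kg.
Tool frame: the origin (TCP) lies on the front face of the gripper's body, between the roots of the fingers; the fingertips stand 73 mm ahead of it and the grasp point (between the pads) lies 54 mm ahead of it (tcp_to_tips is the distance from the TCP to the fingertips, in m); z points along the fingers, x is the direction in which the jaws open and shut, and the axes are right-handed (so a half turn about z gives the same grasp; the last joint's range is limited). The gripper opens to 85 mm and grips with 20 to 120 N. Pads are 22 mm wide; open, the fingers measure 114 mm over their backs; the gripper's body (76 mm by 85 mm) begins 54 mm behind the grasp point. The pads swing forward as they close: fully open they stand 13 mm farther back than shut.
Start: joints at [1.053, 0.477, 0.022, 1.555, -0.011, 1.109, -0.083], TCP at [0.269, -0.619, 0.304] pointing down, gripper open.
Joint ranges: [-2.96, 2.96], [-0.34, 2.1], [-1.41, 1.46], [0.24, 2.44], [-1.37, 4.51], [0.17, 1.92], [-2.96, 2.96]. Speed limits (rad/s): [2.39, 2.39, 3.14, 3.14, 3.14, 3.14, 3.14].

## Interface

Orientations are given as a unit quaternion [w, x, y, z].
In Python, from station import get_obs, read_camera, hand_in, look_for, silhouettes, tcp_to_tips gives the robot as it stands. The module is installed in compiled form; this text tells all that it offers.
- The arm moves only by the tool apply_moves, never from a script. Its argument "moves" is a list of rows, each a list of 3 entries, a list of its own where there are three numbers: the shift along the tool's x, y, z in units of 25 mm (1.0 is 25 mm), then the turn, a rotation vector about the tool's x, y, z in units of 10 degrees (1.0 is 10 degrees), then the gripper's target within -1 to 1 (fully open at 1, half-way at 0, shut at -1). In form: [[[dx, dy, dz], [rx, ry, rz], jaw], ...]. A call has 1 to 20 rows; each row is the pose to reach, as a shift and turn from the pose commanded when the call began, along the tool's axes at that moment; what a row does not reach only later rows make up. A row lasts 1/8 s, in which the tool goes at most 62.5 mm and 10.7 degrees, less where a joint would pass 70% of its speed; a pose out of reach is approached as far as the arm can. A call with a gripper value outside its range is refused whole. The fingers move at their own pace and stop on an object; "force" is the grip in N (left out, the last holds). Time passes only in rows, so rows that repeat a pose let the fingers close. It gives the time, the measured TCP pose, the force and the opening at its end, in the units of the state.
- get_obs(): the state, without advancing time (a new reading comes with each control period).
- read_camera(name): name is "scene" or "top" or "wrist"; returns a dict with "color" (384x512x3 uint8, red, green, blue), "mtx" (3x3 intrinsics, pixels), "eye" and "rotation" of the camera in the world; the wrist camera has in their place "hand_eye" (4x4, takes a point from camera to tool coordinates, whose origin is the TCP and whose axes are the tool frame's). Camera axes: x right, y up, looking along -z (the intrinsics and any distortion apply to the point x, -y, -z); pixel columns grow to the right and rows downward; lengths in m; the calibration is good to about 2 mm. A picture is of the moment at which its call begins: read the wrist's pose just before it. There is no depth.
- hand_in(): hands the job in, once; it reports no verdict.
Trained networks look in the newest picture that a camera, given by its name, has taken for a name from the list of things; names that differ only in an ending like _2 or _b are one class to them, and where a whole thing is asked for, a point or a joint stands for the part that bears it (a point fixed in the world has none). Each returns a list of dicts, best first, with "conf" (0 to 1); they miss things now and then, are a little off and sometimes report something else, mostly with a low value. They report only what shows in the picture. A call takes as long as a camera call. They do not tell look-alikes from the thing itself.
- look_for(camera, query): "pixel" ([row, column] in pixels, amid what is visible of it).
- silhouettes(camera, query): "mask" (384x512 bool, what is visible of it) and "pixel" ([row, column] in pixels, amid what is visible of it).
The state is a dict: "t": time; "q": joint angles; "joint_vel": joint speeds; "joint_torque": joint torques, N m; "eef_pos": TCP position; "tool_rot": TCP orientation; "contact_force": force on the tool from outside, world axes, zero at the start; "torque": the same for the moment, N m; "gripper_width": opening from 0.0 (shut) to 1.0 (fully open).
Only numpy, scipy, OpenCV 4.12 (cv2) and the standard library are available. Lean on these libraries where they do the work, as an engineer would, in place of code of your own. Each camera call takes 0.05 s, during which the arm holds its last target.

## Task

Take the straightedge off the gearbox flange and stand it on the rubber mat, on its narrow face as it stands now, and let go of it. Then lift the cover plate (its rib makes a good grip) and hold it level, hovering a finger's breadth (about 15 mm) above the flange with all its holes lined up over the threaded holes (wide-set pair over wide-set pair), so that the bolts can be started: never let the cover touch the housing, and finish while still holding it there. Leave everything else on the bench where it is.

Things in the scene. Friction and masses are not known exactly. Their poses are not given: they have to be found in the camera images.
- housing: Cast-aluminium gearbox housing fixed to the bench, 150 (x) x 120 (y) x 75 mm high; a shaft stub sticks 40 mm out of its +x side. Origin: centre of its underside, z up. Its flat top is the flange: a 56 x 40 mm opening in the middle and four 10 mm threaded holes at (x, y) = (50, +-36) and (-50, +-22) mm: the pair at the shaft end is set wider.
- thread_wide (a point): Mouth of the housing's threaded hole at (50, 36, 75) mm in the housing frame (one of the wide-set pair at the shaft end).
- thread_narrow (a point): Mouth of the housing's threaded hole at (-50, -22, 75) mm in the housing frame (the diagonally opposite one, of the narrow-set pair).
- cover: Loose aluminium plate, 130 (x) x 100 (y) x 6 mm, about 0.35 kg, flat on the bench. Origin: centre of its underside, z up. Four 12 mm holes at (50, +-36) and (-50, +-22) mm, a 12 mm breather stub at (50, 0). Grip it by the upright rib on its middle: 60 mm long (x), 14 mm thick (y), 6 to 46 mm above the underside.
- hole_wide (a point): Centre, at the underside, of the cover's hole at (50, 36, 0) mm in the cover frame; belongs over thread_wide. The cover fits with its x axis along the housing's x axis; it starts turned less than 55 degrees from it.
- hole_narrow (a point): Centre, at the underside, of the cover's hole at (-50, -22, 0) mm in the cover frame; belongs over thread_narrow.
- straightedge: Loose steel straightedge, a plain bar 150 (x) x 16 (y) x 30 mm high, about 0.5 kg, standing on its narrow face across the housing's flange. Origin: centre of its underside, x along its length, z up.
- mat: Black rubber mat fixed flat on the bench, 200 (x) x 110 (y) x 4 mm thick. Origin: centre of its underside, z up. It starts empty. Which side of the housing the mat is on, and which the cover, varies.
- bearing: Bystander: loose bearing ring, 52 mm outer, 24 mm inner diameter, 16 mm high, on the bench near the housing's -x side. Origin: centre of underside.
- socket: Bystander: loose dark steel socket, 32 mm diameter, 50 mm high, on the bench near the housing's shaft stub. Origin: centre of underside.
- cap: Bystander: loose round aluminium bearing cap, 68 mm diameter, 20 mm high, far part of the bench. Origin: centre of underside.
- can: Bystander: loose white can, 54 mm diameter, 170 mm high. Origin: centre of underside.
- jar: Bystander: loose grey jar with a black lid, 68 mm diameter, 75 mm high. Origin: centre of underside.
- wrench: Bystander: loose steel wrench lying on the bench.
- carton: Bystander: loose cardboard box 140 x 100 x 70 mm. Origin: centre of underside.
Not all that is in view belongs to the job. What is shaped like the cover but orange is not meant. There is more than one size of the mat; the job needs the larger.

How it is judged:
On the way, in this order (a step that is already met when the one before it is completed fails the run):
1. the straightedge stands on the rubber mat on its narrow face, let go (x of straightedge in the frame of mat between -0.1 and 0.1 m and y of straightedge in the frame of mat between -0.055 and 0.055 m and height (world z) of straightedge below 0.009 m and angle between straightedge's own z axis and vertical below 0.1 rad and contact force between straightedge and mat above 0.5 N and contact force between straightedge and the fingers below 0.1 N and linear speed of straightedge below 0.02 m/s), for 0.2 s.
2. the cover is held hovering over the flange, level, its holes over the threaded holes (horizontal distance between hole_wide and thread_wide below 0.004 m and horizontal distance between hole_narrow and thread_narrow below 0.004 m and z of hole_wide in the frame of housing between 0.08 and 0.105 m and z of hole_narrow in the frame of housing between 0.08 and 0.105 m and angle between cover's own z axis and vertical below 0.1 rad and contact force between cover and the fingers above 1 N and contact force between cover and housing below 0.1 N and contact force between cover and straightedge below 0.1 N and linear speed of cover below 0.02 m/s), for 0.2 s.
At the end, for the whole second after the job is handed in: Straightedge upright (0.1 rad), at rest, let go, its centre over the mat it stands on. Cover held still by the fingers, level within 0.1 rad, its underside 5 to 30 mm above the flange, its holes within 4 mm sideways of the threaded holes, touching neither housing nor straightedge (all of step 1 and all of step 2); the arm keeps its last pose, push and grip.
It fails at once if the cover touches the housing with more than 1 N (contact force between cover and housing above 1 N).
It fails at once if a bystander is shifted by more than 30 mm, or the can, jar or socket tipped (distance of any of bearing, socket, cap, can, jar, wrench, carton from where it was at the start of the episode above 0.03 m or angle between any of can, jar, socket's own z axis and vertical above 0.5 rad).
It also fails if it takes over 64 s, if anything falls off the work surface, if the arm or the gripper's body presses on something with over 40 N, if the wrist force passes 120 N, or if a joint passes its speed limit or range.

## Working session

There is one attempt and no reset: what is moved stays moved. The work goes in short steps, Python scripts to look and compute and a tool call to move; the robot and the scene stay as the last step left them, time stands still between calls to the robot, and variables do not carry over. Pictures are saved under pics/ and viewed, and the job is handed in when it is done.

Besides the shell and the picture viewer there is one more tool, called after "Emit:" in YAML: its name, and indented under it one key for each argument. apply_moves: Moves the arm, as the interface text tells. Its arguments: {"type":"object","properties":{"moves":{"type":"array"},"force":{"type":"number"}},"required":["moves"]}

```bash
mkdir -p pics; ls; cat > h.py <<'E'
import numpy as np, cv2, pickle
from station import *
def snap(name,fn):
    o=get_obs(); c=read_camera(name); c['obs']=o
    cv2.imwrite(f'pics/{fn}.png',c['color'][:,:,::-1]); pickle.dump(c,open(f'{fn}.pkl','wb')); return c
def load(fn): return pickle.load(open(fn+'.pkl','rb'))
E
python3 - <<'E'
from h import *
for n in ['scene','top','wrist']:
    c=snap(n,n+'0'); print(n,{k:np.round(v,3).tolist() if not k in('color','obs') else 0 for k,v in c.items()})
print(c['obs'],tcp_to_tips)
E
```

```text
pics
scene {'color': 0, 'mtx': [[378.356, 0.0, 254.225], [0.0, 378.356, 191.303], [0.0, 0.0, 1.0]], 'eye': [1.19, -0.077, 1.013], 'rotation': [0.692, 0.22, 0.201, 0.657], 'obs': 0}
top {'color': 0, 'mtx': [[376.706, 0.0, 260.569], [0.0, 376.706, 190.48], [0.0, 0.0, 1.0]], 'eye': [0.387, -0.032, 1.297], 'rotation': [-0.702, -0.045, 0.029, 0.711], 'obs': 0}
wrist {'color': 0, 'mtx': [[301.292, 0.0, 253.952], [0.0, 301.292, 192.067], [0.0, 0.0, 1.0]], 'hand_eye': [[1.0, -0.0, 0.001, 0.0], [-0.0, -0.952, -0.305, -0.078], [0.001, 0.305, -0.952, -0.069], [0.0, 0.0, 0.0, 1.0]], 'obs': 0}
{'t': 0.1, 'q': array([ 1.0528787 ,  0.47771972,  0.02234732,  1.55637105, -0.01147983,
        1.10934383, -0.0831309 ]), 'joint_vel': array([-0.00138707, -0.00184076,  0.00158357, -0.00346978, -0.00174474,
        0.00038016,  0.00013394]), 'joint_torque': array([ 4.57263552e-03, -5.97769582e+01,  1.61414132e+00, -2.81957406e+01,
        1.28562329e-02,  4.96326669e-03, -2.14706682e-05]), 'eef_pos': array([ 0.26876446, -0.6187113 ,  0.30301362]), 'tool_rot': array([-4.07334781e-04,  8.36192363e-01, -5.48435591e-01, -7.53809084e-04]), 'contact_force': array([-0.63651969, -0.43195776, -0.29547253]), 'torque': array([ 0.01886338, -0.03993587,  0.05403055]), 'gripper_width': 0.9974908256093218} 0.0726
```

View pics/scene0.png

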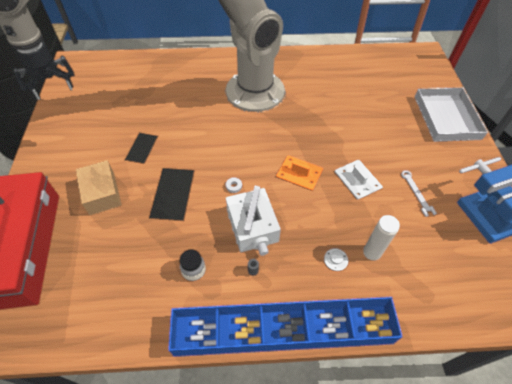

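View pics/top0.png

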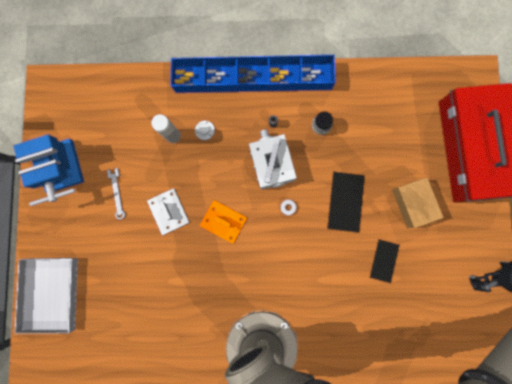

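View pics/wrist0.png

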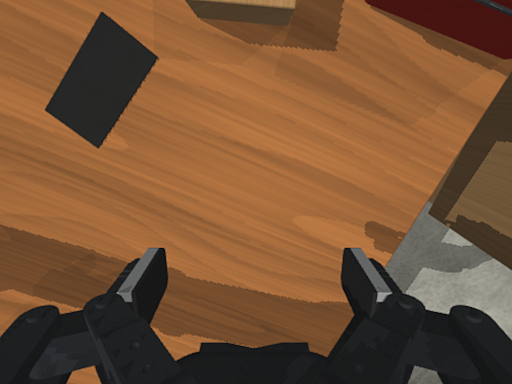

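The pictures show:
- **Top view:** housing at about (160,272) row/col with the straightedge on it, large mat at (202,346), white cover at (212,168), and the orange look-alike at (221,223). The small mat is at (261,384).
- **Scene view:** confirms this layout. The can stands at (238,380) and the shaft points towards the socket.

Next I'll get rough positions.

```bash
cat >> h.py <<'E'
from scipy.spatial.transform import Rotation as R
def Rq(q): return R.from_quat(np.r_[q[1:],q[0]]).as_matrix()
def campose(c):
    if 'eye' in c:
        rot=np.array(c['rotation']); M=Rq(rot) if rot.size==4 else rot
        return M,np.array(c['eye'])
    o=c['obs'];Rt=Rq(o['tool_rot']);H=np.array(c['hand_eye'])
    return Rt@H[:3,:3],Rt@H[:3,3]+o['eef_pos']
def proj(c,P):
    M,e=campose(c);p=(np.atleast_2d(P)-e)@M; p=p*[1,-1,-1]
    u=p@c['mtx'].T; return u[:,:2]/u[:,2:]   # col,row
def ray(c,colrow,z):
    M,e=campose(c);cr=np.atleast_2d(colrow).astype(float)
    d=np.c_[cr,np.ones(len(cr))]@np.linalg.inv(c['mtx']).T*[1,-1,-1]@M.T
    return e+d*((z-e[2])/d[:,2])[:,None]
E
python3 - <<'E'
from h import *
s={'housing':.04,'straightedge':.09,'mat':.004,'cover':.006,'bearing':.016,'socket':.05,'cap':.02,'can':.17,'jar':.075,'wrench':.005,'carton':.07}
for cam in('top','scene'):
    c=load(cam+'0')
    for n,z in s.items():
        for r in look_for(cam,n)[:3]:
            if r['conf']>.3: print(cam,n,round(r['conf'],2),np.round(r['pixel']),np.round(ray(c,r['pixel'][::-1],z)[0],3))
c=load('top0')
mm=cv2.resize(c['color'][100:250,140:390],None,fx=3.2,fy=3.2,interpolation=cv2.INTER_CUBIC)
cv2.imwrite('pics/topz.png',mm[:,:,::-1])
E
```

```text
top housing 0.91 [160. 269.] [ 0.624 -0.034  0.04 ]
top straightedge 0.64 [161. 269.] [ 0.611 -0.034  0.09 ]
top mat 0.89 [202. 343.] [ 0.48  -0.285  0.004]
top mat 0.69 [261. 381.] [ 0.279 -0.406  0.004]
top cover 0.9 [210. 163.] [0.461 0.332 0.006]
top cover 0.75 [222. 224.] [0.416 0.121 0.006]
top bearing 0.51 [205. 290.] [ 0.471 -0.103  0.016]
top cap 0.77 [129. 204.] [0.741 0.189 0.02 ]
top cap 0.66 [131. 167.] [0.737 0.319 0.02 ]
top cap 0.46 [160. 268.] [ 0.627 -0.03   0.02 ]
top can 0.83 [130. 166.] [0.699 0.281 0.17 ]
top jar 0.91 [125. 322.] [ 0.732 -0.212  0.075]
top wrench 0.58 [190. 115.] [0.534 0.503 0.005]
top carton 0.87 [202. 417.] [ 0.473 -0.51   0.07 ]
scene housing 0.84 [222. 259.] [ 0.628 -0.024  0.04 ]
scene straightedge 0.52 [207. 253.] [ 0.606 -0.04   0.09 ]
scene mat 0.73 [146. 144.] [ 0.284 -0.404  0.004]
scene mat 0.56 [195. 172.] [ 0.495 -0.294  0.004]
scene cover 0.78 [174. 301.] [0.434 0.132 0.006]
scene cover 0.7 [181. 358.] [0.471 0.316 0.006]
scene bearing 0.6 [182. 233.] [ 0.463 -0.098  0.016]
scene socket 0.5 [266. 255.] [ 0.774 -0.043  0.05 ]
scene cap 0.69 [258. 338.] [0.746 0.195 0.02 ]
scene can 0.72 [234. 379.] [0.753 0.27  0.17 ]
scene jar 0.68 [264. 191.] [ 0.77  -0.212  0.075]
scene wrench 0.68 [199. 418.] [0.551 0.496 0.005]
scene carton 0.71 [189.  98.] [ 0.509 -0.505  0.07 ]
scene carton 0.5 [196. 172.] [ 0.545 -0.28   0.07 ]
```

View pics/topz.png

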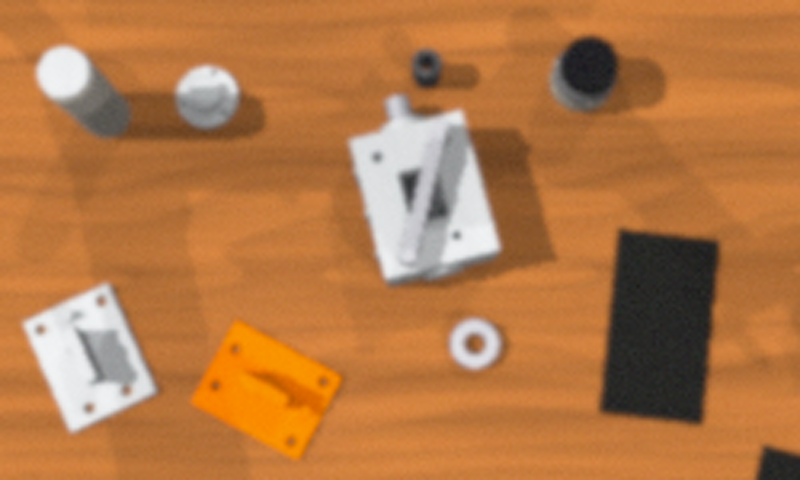

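```bash
python3 - <<'E'
from h import *
c=load('top0')
f=lambda a,z:ray(c,np.array([140,100])+(np.array(a)+0.0)/3.2-0.3,z)
def q(n,a,z):
    P=f(a,z); print(n,np.round(P[:,:2],3).tolist(),'c',np.round(P.mean(0)[:2],3)); return P
P=q('mat',[(620,232),(717,240),(702,421),(602,410)],.004); d=P[0]-P[3]+P[1]-P[2];print(np.degrees(np.arctan2(d[1],d[0])),np.linalg.norm(P[0]-P[3]))
P=q('cover',[(22,322),(110,284),(157,393),(70,432)],.006); d=P[0]-P[3]+P[1]-P[2];print(np.degrees(np.arctan2(d[1],d[0])),np.linalg.norm(P[0]-P[3]))
P=q('housing',[(350,138),(462,112),(499,250),(387,282)],.075); d=P[0]-P[3]+P[1]-P[2];print(np.degrees(np.arctan2(d[1],d[0])),np.linalg.norm(P[0]-P[3]))
P=q('se',[(445,128),(406,262)],.105); d=P[0]-P[1];print(np.degrees(np.arctan2(d[1],d[0])),np.linalg.norm(d))
E
```

```text
mat [[0.584, -0.257], [0.574, -0.36], [0.38, -0.337], [0.393, -0.231]] c [ 0.483 -0.296]
-7.225713843202876 0.19266830168854113
cover [[0.495, 0.391], [0.535, 0.296], [0.417, 0.244], [0.376, 0.337]] c [0.456 0.317]
24.155417159058523 0.13063866054385684
housing [[0.676, 0.031], [0.701, -0.085], [0.557, -0.121], [0.525, -0.006]] c [ 0.615 -0.045]
13.654659376169032 0.154842399619963
se [[0.677, -0.067], [0.542, -0.026]] c [ 0.609 -0.046]
-16.865074293263078 0.14171548405241682
```

```bash
cat >> h.py <<'E'
def plan(pos,yawdeg,o=None):
    "level tool (z down) at pos with tool-x heading yawdeg -> shift (25mm units) and turn (10deg units)"
    o=o or get_obs(); Rt=Rq(o['tool_rot'])
    t=np.radians(yawdeg); x=np.array([np.cos(t),np.sin(t),0]); z=np.array([0,0,-1.]); T=np.c_[x,np.cross(z,x),z]
    print('now',np.round(o['eef_pos'],4),'xhead',np.round(np.degrees(np.arctan2(Rt[1,0],Rt[0,0])),2),'q',np.round(o['q'],2),'w',round(o['gripper_width'],3),'F',np.round(o['contact_force'],1),'t',round(o['t'],2))
    print('shift',np.round(Rt.T@(np.array(pos)-o['eef_pos'])/.025,3),'turn',np.round(np.degrees(R.from_matrix(Rt.T@T).as_rotvec())/10,3))
E
python3 -c "
from h import *
plan([.60,-.045,.304],73.1)"
```

```text
now [ 0.2689 -0.6191  0.3039] xhead -66.52 q [ 1.05  0.48  0.02  1.56 -0.01  1.11 -0.08] w 1.0 F [-1.3 -0.6 -0.7] t 1.25
shift [-1.5789e+01 -2.1295e+01 -4.0000e-03] turn [  0.     -0.    -13.962]
```

Emit:
apply_moves:
  moves:
    - [[-2, -2.6, 0], [0, 0, -1], 1]
    - [[-4, -5.3, 0], [0, 0, -2], 1]
    - [[-6, -8, 0], [0, 0, -3], 1]
    - [[-8, -10.7, 0], [0, 0, -4], 1]
    - [[-10, -13.3, 0], [0, 0, -5], 1]
    - [[-12, -16, 0], [0, 0, -6], 1]
    - [[-14, -18.7, 0], [0, 0, -7], 1]
    - [[-15.8, -21.3, 0], [0, 0, -8], 1]
    - [[-15.8, -21.3, 0], [0, 0, -9], 1]
    - [[-15.8, -21.3, 0], [0, 0, -10], 1]
    - [[-15.8, -21.3, 0], [0, 0, -11], 1]
    - [[-15.8, -21.3, 0], [0, 0, -12], 1]
    - [[-15.8, -21.3, 0], [0, 0, -13], 1]
    - [[-15.8, -21.3, 0], [0, 0, -14], 1]
    - [[-15.8, -21.3, 0], [0, 0, -14], 1]
    - [[-15.8, -21.3, 0], [0, 0, -14], 1]

```text
t: 3.25
eef_pos: [0.6, -0.0448, 0.3039]
tool_rot: [0.0, 0.802, 0.597, 0.0]
contact_force: [-0.5, -0.0, -0.9]
gripper_width: 1.003
```

```bash
python3 - <<'E'
from h import *
plan([.60,-.045,.304],73.1)
c=snap('wrist','w1')
cv2.imwrite('pics/w1b.png',cv2.resize(c['color'][:,:,::-1],None,fx=1.5,fy=1.5,interpolation=cv2.INTER_CUBIC))
E
```

```text
now [ 0.6    -0.0448  0.3039] xhead 73.27 q [ 0.49  0.44 -0.69  1.7   0.31  1.11  0.99] w 1.003 F [-0.5 -0.  -0.9] t 3.25
shift [-0.006  0.002 -0.003] turn [0.001 0.    0.017]
```

View pics/w1b.png

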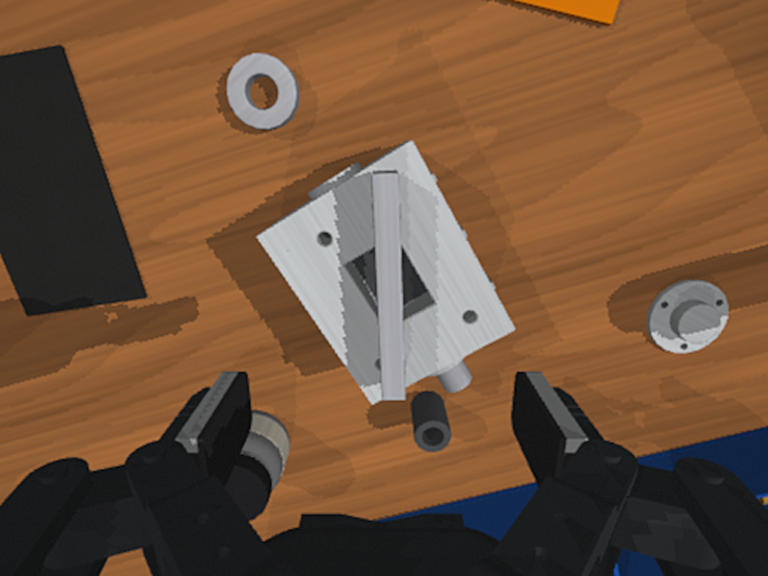

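```bash
cat >> h.py <<'E'
from scipy.optimize import least_squares
def fit2(P,Q):
    "rigid 2D: P(model)->Q(world)"
    P=np.array(P,float);Q=np.array(Q,float)[:,:2]
    def f(v):
        c,s=np.cos(v[2]),np.sin(v[2]); return (P@np.array([[c,s],[-s,c]])+v[:2]-Q).ravel()
    r=min((least_squares(f,[*Q.mean(0),a]) for a in (0,1.5,3,-1.5)),key=lambda r:r.cost)
    print('pose',np.round(r.x[:2],4),'yaw',np.round(np.degrees(r.x[2]),2),'res mm',np.round(r.fun.reshape(-1,2)*1e3,1).tolist()); return r.x
E
python3 - <<'E'
from h import *
c=load('w1'); f=lambda a,z:ray(c,(np.array(a)+.5)/1.5-.5,z)
Q=f([(325,238),(470,317),(379,364)],.075)
print(np.round(Q,4)); fit2([(-.05,-.022),(.05,.036),(.05,-.036)],Q)
fit2([(-.05,-.022),(.05,.036)],Q[:2])
Q=f([(412,141),(515,328),(375,404),(257,236)],.075)
fit2([(-.075,.06),(.075,.06),(.075,-.06),(-.075,-.06)],Q)
Q=f([(373,172),(397,172),(405,401),(382,402)],.105);print(np.round(Q,4))
fit2([(-.075,-.008),(-.075,.008),(.075,.008),(.075,-.008)],Q)
E
```

```text
[[ 0.5723 -0.0754  0.075 ]
 [ 0.6555  0.0044  0.075 ]
 [ 0.6722 -0.0678  0.075 ]]
pose [ 0.6154 -0.0429] yaw 13.12 res mm [[-0.6, -0.3], [0.5, -1.0], [0.1, 1.2]]
pose [ 0.6156 -0.0423] yaw 13.75 res mm [[-0.1, -0.1], [0.1, 0.1]]
pose [ 0.616  -0.0422] yaw 14.45 res mm [[-1.2, 0.3], [0.7, 1.4], [0.2, -1.2], [0.3, -0.5]]
[[ 0.5391 -0.0312  0.105 ]
 [ 0.5431 -0.0179  0.105 ]
 [ 0.6892 -0.0544  0.105 ]
 [ 0.6854 -0.0696  0.105 ]]
pose [ 0.6142 -0.0433] yaw 345.61 res mm [[0.5, -1.2], [0.5, 1.0], [-0.3, 0.3], [-0.6, -0.1]]
```

```bash
python3 -c "
from h import *
plan([.614,-.0432,.154],75.6)"
```

```text
now [ 0.6    -0.0448  0.304 ] xhead 73.31 q [ 0.49  0.44 -0.69  1.7   0.31  1.11  0.99] w 1.002 F [0.1 0.1 0.3] t 3.3
shift [0.222 0.517 5.999] turn [ 0.001  0.001 -0.229]
```

Emit:
apply_moves:
  moves:
    - [[0.22, 0.52, 1], [0, 0, -0.23], 1]
    - [[0.22, 0.52, 2], [0, 0, -0.23], 1]
    - [[0.22, 0.52, 3], [0, 0, -0.23], 1]
    - [[0.22, 0.52, 4], [0, 0, -0.23], 1]
    - [[0.22, 0.52, 5], [0, 0, -0.23], 1]
    - [[0.22, 0.52, 5.6], [0, 0, -0.23], 1]
    - [[0.22, 0.52, 5.6], [0, 0, -0.23], 1]
    - [[0.22, 0.52, 5.6], [0, 0, -0.23], 1]

```text
t: 4.3
eef_pos: [0.6146, -0.043, 0.1649]
tool_rot: [0.0, 0.789, 0.614, 0.001]
contact_force: [-0.5, 0.1, -0.0]
gripper_width: 0.996
```

```bash
python3 - <<'E'
from h import *
plan([.614,-.0432,.154],75.6)
c=snap('wrist','w2')
cv2.imwrite('pics/w2b.png',cv2.resize(c['color'][:,:,::-1],None,fx=1.5,fy=1.5,interpolation=cv2.INTER_CUBIC))
E
```

```text
now [ 0.6146 -0.043   0.1649] xhead 75.75 q [ 0.42  0.62 -0.62  1.78  0.45  0.88  0.92] w 0.996 F [-0.5  0.1 -0. ] t 4.3
shift [-0.016 -0.023  0.435] turn [ 0.008 -0.002  0.015]
```

View pics/w2b.png

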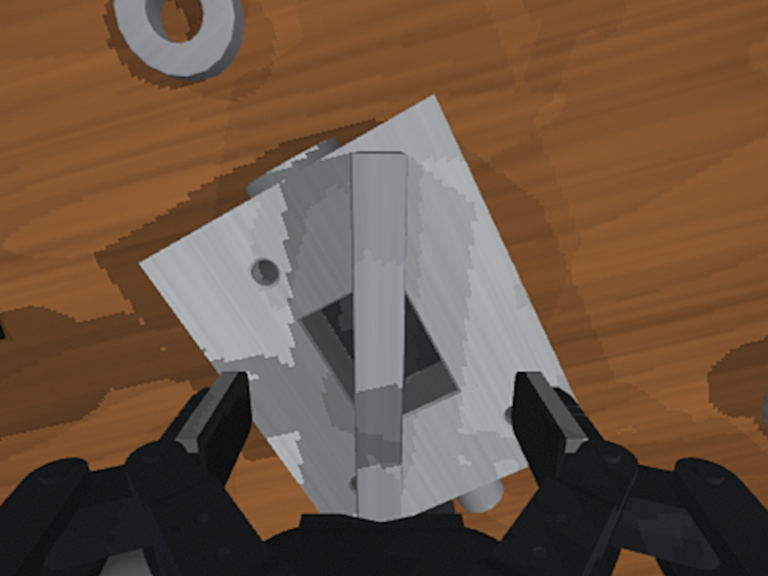

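The bar lies midway between the fingers (columns 353–405, finger midpoint about 381) and is parallel to the pads. I'll descend and close.

Emit:
apply_moves:
  moves:
    - [[0, 0, 0.4], [0, 0, 0], 1]
    - [[0, 0, 0.4], [0, 0, 0], 0]
    - [[0, 0, 0.4], [0, 0, 0], -1]
    - [[0, 0, 0.4], [0, 0, 0], -1]
    - [[0, 0, 0.4], [0, 0, 0], -1]
    - [[0, 0, 0.4], [0, 0, 0], -1]
    - [[0, 0, 0.4], [0, 0, 0], -1]
    - [[0, 0, 0.4], [0, 0, 0], -1]
    - [[0, 0, 0.4], [0, 0, 0], -1]
    - [[0, 0, 0.4], [0, 0, 0], -1]
  force: 60

```text
t: 5.6
eef_pos: [0.6142, -0.0432, 0.1542]
tool_rot: [0.0, 0.789, 0.614, 0.0]
contact_force: [-1.6, -1.4, 5.5]
gripper_width: 0.172
```

```bash
python3 -c "
from h import *
plan([.483,-.296,.154+.15],82.8)"
```

```text
now [ 0.6142 -0.0432  0.1542] xhead 75.77 q [ 0.42  0.63 -0.61  1.79  0.46  0.87  0.91] w 0.172 F [-1.6 -1.4  5.5] t 5.6
shift [-11.092  -2.598  -5.99 ] turn [ 0.002  0.001 -0.703]
```

Emit:
apply_moves:
  moves:
    - [[0, 0, -0.5], [0, 0, 0], -1]
    - [[0, 0, -1.2], [0, 0, 0], -1]
    - [[0, 0, -2.2], [0, 0, 0], -1]
    - [[0, 0, -3.2], [0, 0, 0], -1]
    - [[-1, -0.2, -4], [0, 0, 0], -1]
    - [[-2.5, -0.6, -4], [0, 0, -0.1], -1]
    - [[-4, -0.9, -4], [0, 0, -0.3], -1]
    - [[-5.5, -1.3, -4], [0, 0, -0.5], -1]
    - [[-7, -1.7, -4], [0, 0, -0.7], -1]
    - [[-8.5, -2, -4], [0, 0, -0.7], -1]
    - [[-10, -2.4, -4], [0, 0, -0.7], -1]
    - [[-11.1, -2.6, -4], [0, 0, -0.7], -1]
    - [[-11.1, -2.6, -4], [0, 0, -0.7], -1]
    - [[-11.1, -2.6, -4], [0, 0, -0.7], -1]

```text
t: 7.35
eef_pos: [0.4832, -0.2953, 0.2545]
tool_rot: [0.0, 0.75, 0.661, 0.0]
contact_force: [-0.0, 0.4, -5.0]
gripper_width: 0.172
```

```bash
python3 - <<'E'
from h import *
plan([.483,-.296,.085],82.8)
c=snap('wrist','w3'); t=snap('top','t3'); s=snap('scene','s3')
a=cv2.resize(c['color'],None,fx=1.2,fy=1.2)[:,:,::-1]
cv2.imwrite('pics/w3b.png',a)
z=np.hstack([cv2.resize(t['color'][90:250,230:390],(400,400),interpolation=2),cv2.resize(s['color'][150:280,130:290],(400,325),interpolation=2).copy() if 0 else cv2.resize(s['color'][120:280,130:290],(400,400),interpolation=2)])
cv2.imwrite('pics/ts3.png',z[:,:,::-1])
E
```

```text
now [ 0.4832 -0.2953  0.2545] xhead 82.81 q [ 0.96  0.43 -0.67  1.83  0.32  0.98  1.6 ] w 0.172 F [-0.   0.4 -5. ] t 7.35
shift [-0.03  -0.009  6.779] turn [ 0.004 -0.003  0.001]
```

View pics/w3b.png

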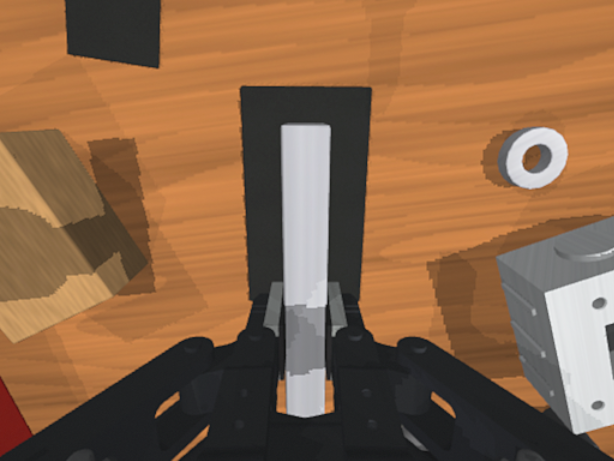

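View pics/ts3.png

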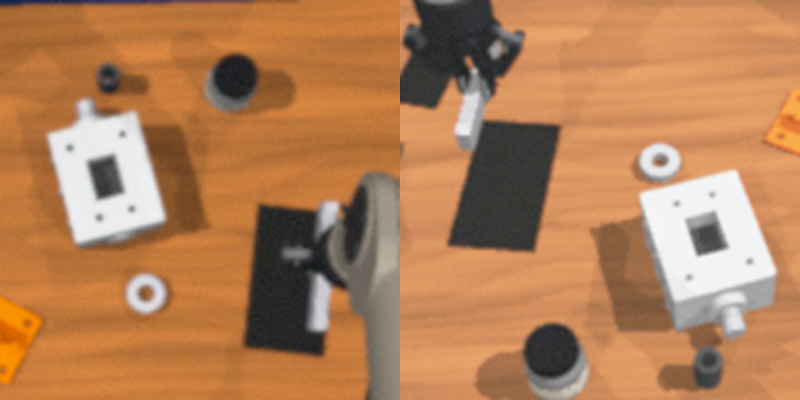

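```bash
python3 - <<'E'
from h import *
c=load('w3'); f=lambda a,z:ray(c,(np.array(a)+.5)/1.2-.5,z)
Q=f([(240,88),(372,88),(249,299),(360,299)],.004); print(np.round(Q,4))
print(np.round(f([(282,124),(330,124)],.2545-.049),4))
e=(Q[0]+Q[1])/2; print('dist to bar centre',np.linalg.norm(e[:2]-[.483,-.296]))
t=load('t3'); 
E
```

```text
[[ 0.3786 -0.3357  0.004 ]
 [ 0.3922 -0.2277  0.004 ]
 [ 0.5713 -0.3617  0.004 ]
 [ 0.5851 -0.2528  0.004 ]]
[[ 0.408  -0.2929  0.2055]
 [ 0.4099 -0.278   0.2055]]
dist to bar centre 0.09863305890916435
```

Emit:
apply_moves:
  moves:
    - [[0, 0, 1.2], [0, 0, 0], -1]
    - [[0, 0, 2.6], [0, 0, 0], -1]
    - [[0, 0, 4], [0, 0, 0], -1]
    - [[0, 0, 5.2], [0, 0, 0], -1]
    - [[0, 0, 6], [0, 0, 0], -1]
    - [[0, 0, 6.5], [0, 0, 0], -1]
    - [[0, 0, 6.7], [0, 0, 0], -1]
    - [[0, 0, 6.8], [0, 0, 0], -1]
    - [[0, 0, 6.8], [0, 0, 0], -1]

```text
t: 8.62
eef_pos: [0.4832, -0.2963, 0.0845]
tool_rot: [0.001, 0.75, 0.661, 0.0]
contact_force: [0.6, -0.1, -4.8]
gripper_width: 0.171
```

Emit:
apply_moves:
  moves:
    - [[0, 0, 0.04], [0, 0, 0], -1]
    - [[0, 0, 0.06], [0, 0, 0], -1]
    - [[0, 0, 0.06], [0, 0, 0], -1]

```text
t: 9.0
eef_pos: [0.4832, -0.2964, 0.0832]
tool_rot: [0.001, 0.75, 0.661, -0.0]
contact_force: [-3.0, 1.1, 4.7]
gripper_width: 0.171
```

Contact is made: vertical force went from −4.8 to +4.7 N at the expected height. I'll release, then back straight up.

Emit:
apply_moves:
  moves:
    - [[0, 0, 0], [0, 0, 0], -0.3]
    - [[0, 0, 0], [0, 0, 0], 0]
    - [[0, 0, 0], [0, 0, 0], 0.5]
    - [[0, 0, 0], [0, 0, 0], 0.5]
    - [[0, 0, 0], [0, 0, 0], 0.5]
    - [[0, 0, 0], [0, 0, 0], 0.5]
    - [[0, 0, -0.5], [0, 0, 0], 0.5]
    - [[0, 0, -1.5], [0, 0, 0], 0.5]
    - [[0, 0, -3], [0, 0, 0], 1]
    - [[0, 0, -5], [0, 0, 0], 1]
    - [[0, 0, -7], [0, 0, 0], 1]
    - [[0, 0, -8.5], [0, 0, 0], 1]
    - [[0, 0, -8.5], [0, 0, 0], 1]
    - [[0, 0, -8.5], [0, 0, 0], 1]

```text
t: 10.75
eef_pos: [0.4823, -0.296, 0.2947]
tool_rot: [-0.0, 0.75, 0.661, -0.0]
contact_force: [-0.5, -0.1, -0.0]
gripper_width: 1.001
```

```bash
python3 - <<'E'
from h import *
plan([.455,.315,.30],114)
plan([.455,.315,.30],-66)
c=snap('wrist','w4'); s=snap('scene','s4')
cv2.imwrite('pics/w4b.png',np.hstack([cv2.resize(c['color'],(512,384)),cv2.resize(s['color'][140:250,130:210],(280,384))])[:,:,::-1])
E
```

```text
now [ 0.4823 -0.296   0.2947] xhead 82.78 q [ 0.99  0.39 -0.7   1.79  0.28  1.06  1.63] w 1.001 F [-0.5 -0.1 -0. ] t 10.75
shift [24.108 -4.156 -0.213] turn [-0.004  0.    -3.122]
now [ 0.4823 -0.296   0.2947] xhead 82.78 q [ 0.99  0.39 -0.7   1.79  0.28  1.06  1.63] w 1.001 F [-0.5 -0.1 -0. ] t 10.75
shift [24.108 -4.156 -0.213] turn [0.0000e+00 5.0000e-03 1.4878e+01]
```

View pics/w4b.png

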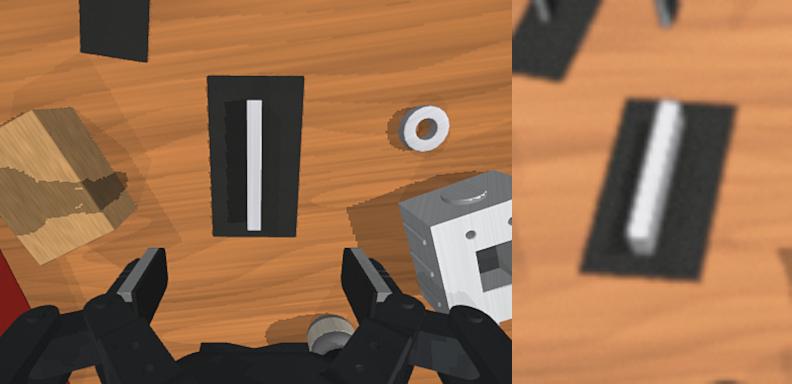

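The bar stands upright and centred on the large mat, released. Next I'll look at the bare flange from the orientation I'll use at the end.

```bash
python3 -c "
from h import *
plan([.59,-.05,.304],103.8)"
```

```text
now [ 0.4821 -0.2959  0.2937] xhead 82.78 q [ 0.99  0.39 -0.7   1.79  0.28  1.06  1.63] w 0.999 F [ 0.8  0.9 -1. ] t 10.85
shift [10.302  3.046 -0.408] turn [-0.011 -0.007 -2.102]
```

Emit:
apply_moves:
  moves:
    - [[1.5, 0.4, -0.2], [0, 0, -0.3], 1]
    - [[3, 0.9, -0.4], [0, 0, -0.6], 1]
    - [[5, 1.5, -0.4], [0, 0, -1], 1]
    - [[7, 2.1, -0.4], [0, 0, -1.4], 1]
    - [[9, 2.7, -0.4], [0, 0, -1.8], 1]
    - [[10.3, 3.05, -0.4], [0, 0, -2.1], 1]
    - [[10.3, 3.05, -0.4], [0, 0, -2.1], 1]
    - [[10.3, 3.05, -0.4], [0, 0, -2.1], 1]
    - [[10.3, 3.05, -0.4], [0, 0, -2.1], 1]

```text
t: 11.98
eef_pos: [0.5904, -0.052, 0.3043]
tool_rot: [-0.0, 0.618, 0.786, -0.001]
contact_force: [0.1, 0.5, -0.2]
gripper_width: 0.996
```

```bash
python3 - <<'E'
from h import *
plan([.455,.315,.30],114)
c=snap('wrist','w5')
cv2.imwrite('pics/w5b.png',cv2.resize(c['color'][:,:,::-1],None,fx=1.5,fy=1.5,interpolation=cv2.INTER_CUBIC))
E
```

```text
now [ 0.5904 -0.052   0.3043] xhead 103.63 q [ 0.6   0.46 -0.82  1.72  0.37  1.13  1.48] w 0.996 F [ 0.1  0.5 -0.2] t 11.97
shift [15.542 -1.804  0.168] turn [-0.008  0.002 -1.037]
```

View pics/w5b.png

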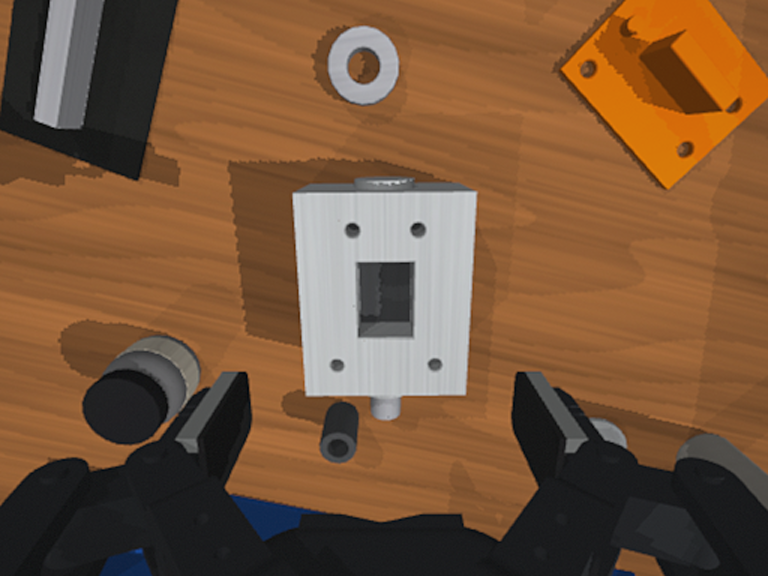

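```bash
cat >> h.py <<'E'
def blob(c,cr,rad=9,frac=.5):
    "weighted centroid of dark blob near (col,row)"
    g=cv2.cvtColor(c['color'],cv2.COLOR_RGB2GRAY).astype(float); u,v=int(round(cr[0])),int(round(cr[1]))
    w=g[v-rad:v+rad+1,u-rad:u+rad+1]; bg=np.median(w); d=np.clip(bg-w-(bg-w.min())*.15,0,(bg-w.min())*frac)
    yy,xx=np.mgrid[-rad:rad+1,-rad:rad+1]; d=d*(np.hypot(xx,yy)<=rad)
    return np.array([u+(d*xx).sum()/d.sum(),v+(d*yy).sum()/d.sum()])
HM=[(-.05,-.022),(-.05,.022),(.05,-.036),(.05,.036)]
E
python3 - <<'E'
from h import *
c=load('w5'); px=[blob(c,np.array(p)/1.5) for p in [(352,230),(418,230),(337,365),(435,365)]]
print(np.round(np.array(px)*1.5,1)); fit2(HM,ray(c,px,.075))
co=np.array([(293,192),(478,191),(466,395),(306,396)])/1.5
fit2([(-.075,-.06),(-.075,.06),(.075,.06),(.075,-.06)],ray(c,co,.075))
# other views
t=load('t3')
E
```

```text
[[351.8 229.6]
 [417.4 229. ]
 [336.5 364.6]
 [434.2 363.9]]
pose [ 0.6153 -0.0429] yaw 14.11 res mm [[-0.1, -0.2], [-0.2, 0.1], [0.2, -0.1], [0.1, 0.2]]
pose [ 0.6158 -0.0423] yaw 13.98 res mm [[0.2, 0.1], [0.2, -0.1], [-0.1, -0.1], [-0.3, -0.0]]
```

```bash
python3 -c "
from h import *
plan([.432,.306,.235],114.2)"
```

```text
now [ 0.5905 -0.0518  0.3045] xhead 103.64 q [ 0.6   0.46 -0.82  1.72  0.37  1.13  1.48] w 0.995 F [ 0.1 -0.7  0.1] t 12.03
shift [15.406 -2.784  2.777] turn [-0.005  0.002 -1.056]
```

Emit:
apply_moves:
  moves:
    - [[1.5, -0.3, 0], [0, 0, -0.1], 1]
    - [[3.5, -0.6, 0], [0, 0, -0.3], 1]
    - [[5.5, -1, 0], [0, 0, -0.5], 1]
    - [[7.5, -1.4, 0], [0, 0, -0.7], 1]
    - [[9.5, -1.8, 0], [0, 0, -0.9], 1]
    - [[11.5, -2.2, 0.8], [0, 0, -1.05], 1]
    - [[13.5, -2.5, 1.6], [0, 0, -1.05], 1]
    - [[15, -2.8, 2.4], [0, 0, -1.05], 1]
    - [[15.4, -2.8, 2.8], [0, 0, -1.05], 1]
    - [[15.4, -2.8, 2.8], [0, 0, -1.05], 1]
    - [[15.4, -2.8, 2.8], [0, 0, -1.05], 1]

```text
t: 13.4
eef_pos: [0.4324, 0.3056, 0.2352]
tool_rot: [0.0, 0.544, 0.839, -0.0]
contact_force: [0.2, 0.9, 0.4]
gripper_width: 1.001
```

```bash
python3 - <<'E'
from h import *
plan([.456,.317,.235],114.2)
c=snap('wrist','w6')
cv2.imwrite('pics/w6b.png',cv2.resize(c['color'][:,:,::-1],None,fx=1.5,fy=1.5,interpolation=cv2.INTER_CUBIC))
E
```

```text
now [0.4324 0.3056 0.2352] xhead 114.12 q [-0.    0.48 -0.92  1.92  0.46  0.97  0.85] w 1.001 F [0.2 0.9 0.4] t 13.4
shift [0.032 1.048 0.009] turn [ 0.002  0.005 -0.008]
```

View pics/w6b.png

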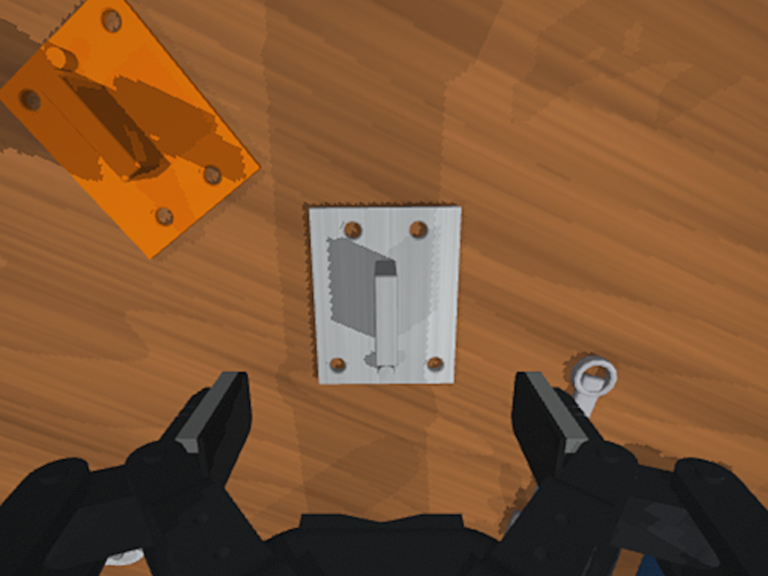

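```bash
python3 - <<'E'
from h import *
c=load('w6'); px=[blob(c,np.array(p)/1.5) for p in [(352,230),(418,230),(338,365),(435,365)]]
print(np.round(np.array(px)*1.5,1)); v=fit2(HM,ray(c,px,.006))
co=np.array([(308,207),(461,207),(454,383),(319,384)])/1.5-.17
v2=fit2([(-.065,-.05),(-.065,.05),(.065,.05),(.065,-.05)],ray(c,co,.006))
w=(v+v2)/2; w=v
def W(x,y,z): cs,s=np.cos(w[2]),np.sin(w[2]); return [w[0]+cs*x-s*y,w[1]+s*x+cs*y,z]
print(np.round(proj(c,[W(-.03,-.007,.046),W(-.03,.007,.046),W(.03,.007,.046),W(.03,-.007,.046),W(.05,.036,.006),W(-.05,-.022,.006)])*1.5,1))
E
```

```text
[[352.3 230.6]
 [418.4 229.7]
 [337.2 364.9]
 [434.7 363.8]]
pose [0.4558 0.3195] yaw 24.64 res mm [[-0.4, -0.3], [-0.2, -0.2], [0.3, -0.1], [0.3, 0.5]]
pose [0.456  0.3193] yaw 24.71 res mm [[0.4, 0.6], [-0.3, -0.1], [-0.0, -0.5], [-0.1, -0.1]]
[[374.2 275.2]
 [397.7 275. ]
 [397.5 365.7]
 [375.5 365.9]
 [435.1 364.4]
 [352.2 229.9]]
```

```bash
python3 -c "
from h import *
plan([.4559,.3194,.088],114.68)"
```

```text
now [0.4324 0.3057 0.2354] xhead 114.11 q [-0.    0.48 -0.92  1.92  0.46  0.97  0.85] w 1.001 F [-0.5  0.6  0.2] t 13.45
shift [0.123 1.077 5.895] turn [ 0.004  0.004 -0.057]
```

Emit:
apply_moves:
  moves:
    - [[0.12, 1.08, 1], [0, 0, -0.06], 1]
    - [[0.12, 1.08, 2.2], [0, 0, -0.06], 1]
    - [[0.12, 1.08, 3.4], [0, 0, -0.06], 1]
    - [[0.12, 1.08, 4.4], [0, 0, -0.06], 1]
    - [[0.12, 1.08, 4.6], [0, 0, -0.06], 1]
    - [[0.12, 1.08, 4.6], [0, 0, -0.06], 1]
    - [[0.12, 1.08, 4.6], [0, 0, -0.06], 1]

```text
t: 14.32
eef_pos: [0.4553, 0.3211, 0.1212]
tool_rot: [0.0, 0.538, 0.843, 0.001]
contact_force: [0.6, 0.7, -0.6]
gripper_width: 1.003
```

```bash
python3 - <<'E'
from h import *
plan([.4559,.3194,.088],114.68)
c=snap('wrist','w7')
cv2.imwrite('pics/w7b.png',cv2.resize(c['color'][:,:,::-1],None,fx=1.5,fy=1.5,interpolation=cv2.INTER_CUBIC))
E
```

```text
now [0.4553 0.3211 0.1212] xhead 114.84 q [-0.13  0.66 -0.79  1.94  0.65  0.81  0.73] w 1.003 F [ 0.6  0.7 -0.6] t 14.32
shift [-0.072 -0.009  1.326] turn [ 0.012 -0.002  0.016]
```

View pics/w7b.png

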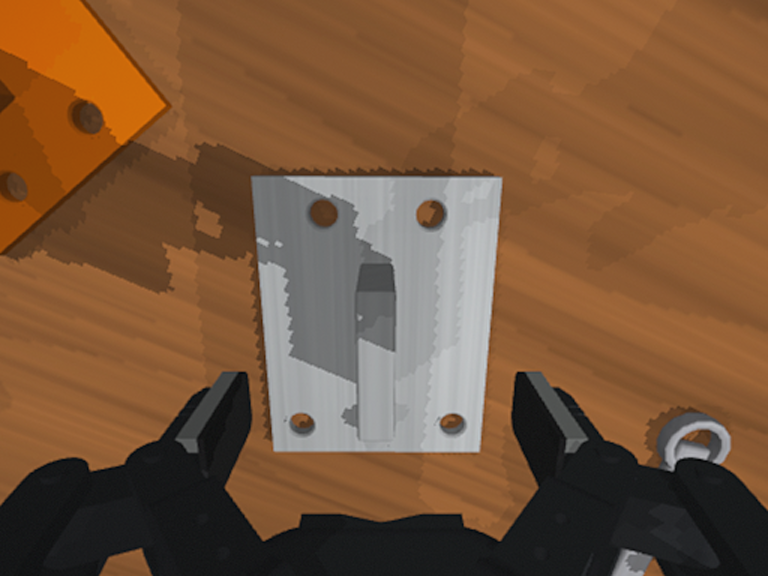

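```bash
python3 - <<'E'
from h import *
c=load('w7'); T=Rq(c['obs']['tool_rot'])
for p,z in [((694,450),.008),((630,560),.008)]:
    P=ray(c,np.array(p)/1.5,z)[0]; print(P, T.T@(P-c['obs']['eef_pos']))
px=[blob(c,np.array(p)/1.5,13) for p in [(322,214),(432,214),(301,424),(453,424)]]
fit2(HM,ray(c,px,.006))
E
```

```text
[0.44899472 0.48372468 0.008     ] [0.15019122 0.06236634 0.11333489]
[0.51938162 0.49527547 0.008     ] [0.1311035  0.13109317 0.11347066]
pose [0.4556 0.3193] yaw 24.64 res mm [[-0.2, 0.2], [-0.3, -0.4], [0.3, -0.2], [0.2, 0.5]]
```

Clear of the wrench (more than 70 mm), and the cover pose comes out the same again. I'll descend and grip the rib.

Emit:
apply_moves:
  moves:
    - [[-0.07, 0, 0.6], [0, 0, 0.02], 1]
    - [[-0.07, 0, 1.1], [0, 0, 0.02], 1]
    - [[-0.07, 0, 1.3], [0, 0, 0.02], 1]
    - [[-0.07, 0, 1.3], [0, 0, 0.02], 0.3]
    - [[-0.07, 0, 1.3], [0, 0, 0.02], -0.3]
    - [[-0.07, 0, 1.3], [0, 0, 0.02], -1]
    - [[-0.07, 0, 1.3], [0, 0, 0.02], -1]
    - [[-0.07, 0, 1.3], [0, 0, 0.02], -1]
    - [[-0.07, 0, 1.3], [0, 0, 0.02], -1]
    - [[-0.07, 0, 1.3], [0, 0, 0.02], -1]
    - [[-0.07, 0, 1.3], [0, 0, 0.02], -1]
    - [[-0.07, 0, 1.3], [0, 0, 0.02], -1]
  force: 80

```text
t: 15.88
eef_pos: [0.4555, 0.3193, 0.0878]
tool_rot: [0.0, 0.54, 0.842, 0.0]
contact_force: [-2.0, -1.5, 6.1]
gripper_width: 0.15
```

```bash
python3 - <<'E'
from h import *
plan([.4559,.3194,.088],114.68)
c=snap('wrist','w8')
cv2.imwrite('pics/w8b.png',cv2.resize(c['color'][:,:,::-1],None,fx=1.5,fy=1.5,interpolation=cv2.INTER_CUBIC))
E
```

```text
now [0.4555 0.3193 0.0878] xhead 114.67 q [-0.16  0.71 -0.75  1.95  0.7   0.76  0.69] w 0.15 F [-2.  -1.5  6.1] t 15.88
shift [-0.003  0.017 -0.006] turn [ 0.003  0.001 -0.001]
```

View pics/w8b.png

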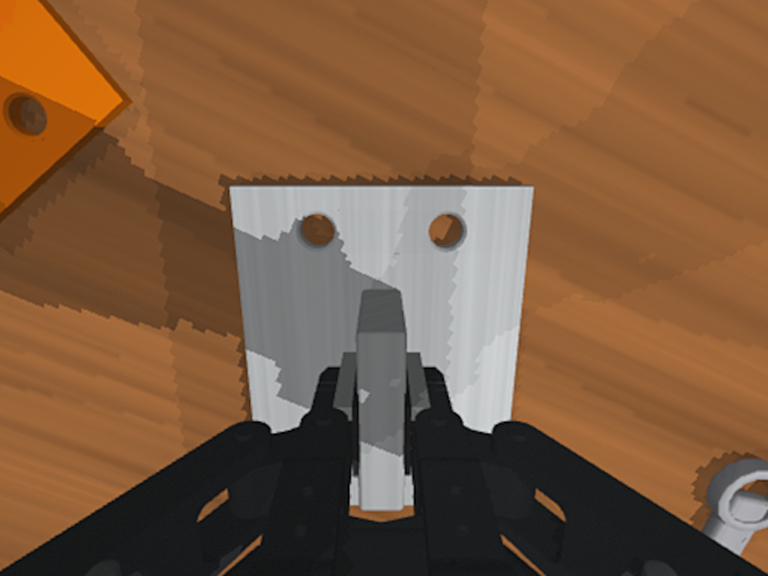

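Emit:
apply_moves:
  moves:
    - [[0, 0, -0.3], [0, 0, 0], -1]
    - [[0, 0, -0.8], [0, 0, 0], -1]
    - [[0, 0, -1.8], [0, 0, 0], -1]
    - [[0, 0, -2.8], [0, 0, 0], -1]
    - [[0, 0, -3.8], [0, 0, 0], -1]
    - [[0, 0, -4.8], [0, 0, 0], -1]
    - [[0, 0, -5.8], [0, 0, 0], -1]
    - [[0, 0, -6.4], [0, 0, 0], -1]
    - [[0, 0, -6.4], [0, 0, 0], -1]
    - [[0, 0, -6.4], [0, 0, 0], -1]

```text
t: 17.18
eef_pos: [0.455, 0.3187, 0.2465]
tool_rot: [-0.0, 0.54, 0.842, -0.001]
contact_force: [0.2, -0.1, -3.4]
gripper_width: 0.148
```

```bash
python3 - <<'E'
from h import *
plan([.6155,-.0427,.25],104.05)
c=snap('wrist','w9')
cv2.imwrite('pics/w9b.png',cv2.resize(c['color'][:,:,::-1],None,fx=1.5,fy=1.5,interpolation=cv2.INTER_CUBIC))
E
```

```text
now [0.455  0.3187 0.2465] xhead 114.68 q [-0.02  0.5  -0.92  1.85  0.47  1.02  0.87] w 0.148 F [ 0.2 -0.1 -3.4] t 17.18
shift [-15.817  -0.201  -0.13 ] turn [-0.008  0.004  1.063]
```

View pics/w9b.png

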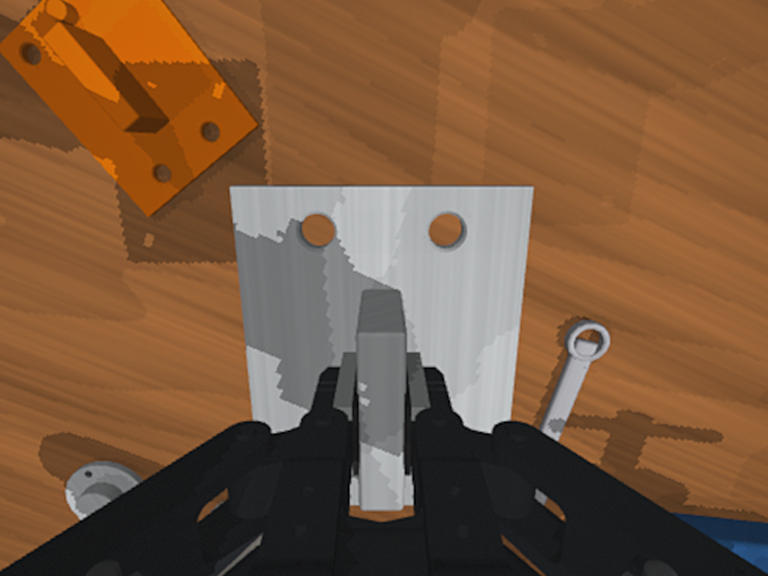

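```bash
python3 - <<'E'
from h import *
for n in ('w8','w9'):
    c=load(n); o=c['obs']; zt=o['eef_pos'][2]-.088+.006
    px=[blob(c,np.array(p)/1.5,14) for p in [(318,230),(447,230)]]
    co=[np.array(p)/1.5-.17 for p in [(230,186),(533,186)]]
    v=fit2([(-.05,-.022),(-.05,.022),(-.065,-.05),(-.065,.05)],ray(c,np.array(px+co),zt))
    print(o['eef_pos'][:2]-v[:2])
E
```

```text
pose [0.4559 0.3199] yaw 24.63 res mm [[0.2, 0.3], [0.0, -1.0], [-0.0, -0.0], [-0.2, 0.6]]
[-0.0004559  -0.00056757]
pose [0.4565 0.3185] yaw 24.53 res mm [[-1.9, 1.7], [-0.2, -1.1], [1.0, -0.6], [1.0, 0.0]]
[-0.00152848  0.00021745]
```

Emit:
apply_moves:
  moves:
    - [[-0.8, 0, -0.13], [0, 0, 0.05], -1]
    - [[-2, 0, -0.13], [0, 0, 0.1], -1]
    - [[-3.5, -0.05, -0.13], [0, 0, 0.2], -1]
    - [[-5, -0.1, -0.13], [0, 0, 0.3], -1]
    - [[-6.5, -0.1, -0.13], [0, 0, 0.4], -1]
    - [[-8, -0.1, -0.13], [0, 0, 0.5], -1]
    - [[-9.5, -0.1, -0.13], [0, 0, 0.6], -1]
    - [[-11, -0.15, -0.13], [0, 0, 0.7], -1]
    - [[-12.5, -0.15, -0.13], [0, 0, 0.8], -1]
    - [[-14, -0.2, -0.13], [0, 0, 0.9], -1]
    - [[-15, -0.2, -0.13], [0, 0, 1], -1]
    - [[-15.6, -0.2, -0.13], [0, 0, 1.06], -1]
    - [[-15.8, -0.2, -0.13], [0, 0, 1.06], -1]
    - [[-15.8, -0.2, -0.13], [0, 0, 1.06], -1]
    - [[-15.8, -0.2, -0.13], [0, 0, 1.06], -1]

```text
t: 19.1
eef_pos: [0.6153, -0.0402, 0.2508]
tool_rot: [-0.0, 0.614, 0.789, 0.0]
contact_force: [-0.5, -0.4, -1.8]
gripper_width: 0.152
```

```bash
python3 - <<'E'
from h import *
plan([.6152,-.0427,.18],104.0)
E
```

```text
now [ 0.6153 -0.0402  0.2508] xhead 104.2 q [ 0.54  0.56 -0.8   1.71  0.45  1.06  1.41] w 0.152 F [-0.5 -0.4 -1.8] t 19.1
shift [-0.096 -0.03   2.834] turn [ 0.001 -0.003  0.02 ]
```

Emit:
apply_moves:
  moves:
    - [[-0.05, 0, 0.5], [0, 0, 0], -1]
    - [[-0.1, 0, 1.1], [0, 0, 0.02], -1]
    - [[-0.1, 0, 1.7], [0, 0, 0.02], -1]
    - [[-0.1, 0, 2.2], [0, 0, 0.02], -1]
    - [[-0.1, 0, 2.3], [0, 0, 0.02], -1]
    - [[-0.1, 0, 2.3], [0, 0, 0.02], -1]
    - [[-0.1, 0, 2.3], [0, 0, 0.02], -1]

```text
t: 19.98
eef_pos: [0.6167, -0.0441, 0.1937]
tool_rot: [0.0, 0.617, 0.787, 0.0]
contact_force: [-0.0, 0.1, -2.2]
gripper_width: 0.152
```

```bash
python3 - <<'E'
from h import *
plan([.6152,-.0427,.18],104.0)
c=snap('wrist','w10');s=snap('scene','s10');t=snap('top','t10')
cv2.imwrite('pics/w10b.png',cv2.resize(c['color'][:,:,::-1],None,fx=1.5,fy=1.5,interpolation=cv2.INTER_CUBIC))
cv2.imwrite('pics/s10b.png',np.hstack([cv2.resize(s['color'][130:280,130:330],None,fx=2.6,fy=2.6),cv2.resize(t['color'][100:250,250:350],None,fx=2.6,fy=2.6)])[:,:,::-1])
E
```

```text
now [ 0.6167 -0.0441  0.1937] xhead 103.88 q [ 0.52  0.62 -0.76  1.75  0.51  0.97  1.37] w 0.152 F [-0.   0.1 -2.2] t 19.98
shift [ 0.067 -0.045  0.55 ] turn [ 0.006  0.001 -0.012]
```

View pics/w10b.png

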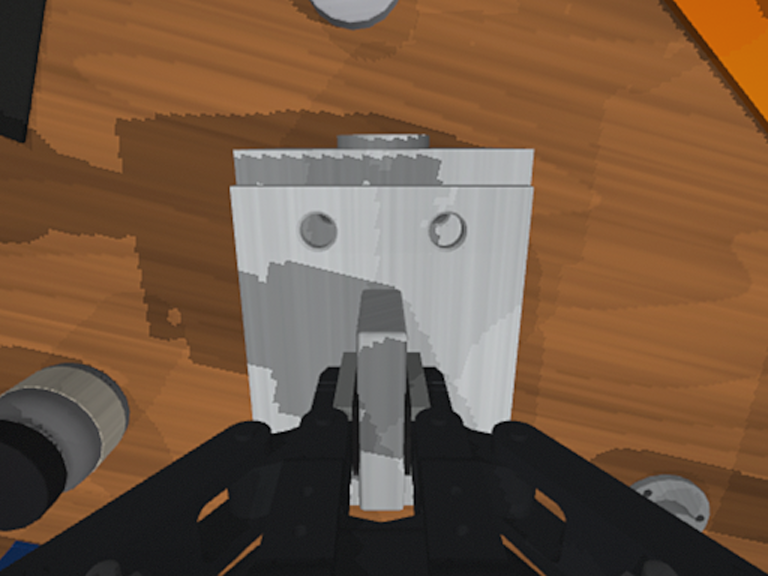

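View pics/s10b.png

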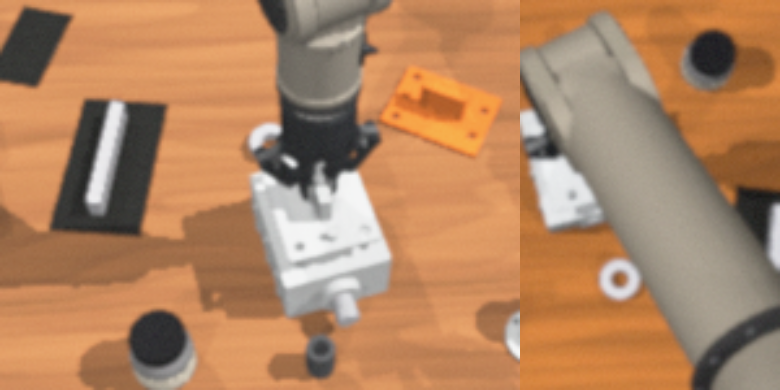

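Emit:
apply_moves:
  moves:
    - [[0.05, -0.05, 0.2], [0, 0, 0], -1]
    - [[0.05, -0.05, 0.4], [0, 0, 0], -1]
    - [[0.05, -0.05, 0.45], [0, 0, 0], -1]
    - [[0.05, -0.05, 0.45], [0, 0, 0], -1]
    - [[0.05, -0.05, 0.45], [0, 0, 0], -1]
    - [[0.05, -0.05, 0.45], [0, 0, 0], -1]

```text
t: 20.88
eef_pos: [0.6149, -0.0433, 0.1821]
tool_rot: [0.0, 0.617, 0.787, 0.0]
contact_force: [-0.1, -0.3, -2.9]
gripper_width: 0.152
```

```bash
python3 - <<'E'
from h import *
plan([.6152,-.0427,.18],104.0)
c=snap('wrist','w11');s=snap('scene','s11')
plan([.6152,-.0427,.18],104.0)
cv2.imwrite('pics/w11b.png',cv2.resize(c['color'][80:230,130:380,::-1],None,fx=3.2,fy=3.2,interpolation=cv2.INTER_CUBIC))
cv2.imwrite('pics/s11b.png',cv2.resize(s['color'][180:260,210:310],None,fx=7,fy=7,interpolation=2)[:,:,::-1])
E
```

```text
now [ 0.6149 -0.0433  0.1821] xhead 103.87 q [ 0.51  0.64 -0.75  1.77  0.52  0.95  1.36] w 0.152 F [-0.1 -0.3 -2.9] t 20.88
shift [0.02  0.018 0.082] turn [ 0.002  0.001 -0.013]
now [ 0.6148 -0.0433  0.182 ] xhead 103.88 q [ 0.51  0.64 -0.75  1.77  0.52  0.95  1.36] w 0.153 F [ 0.8 -0.7 -3.6] t 20.98
shift [0.019 0.02  0.081] turn [ 0.001  0.001 -0.012]
```

View pics/w11b.png

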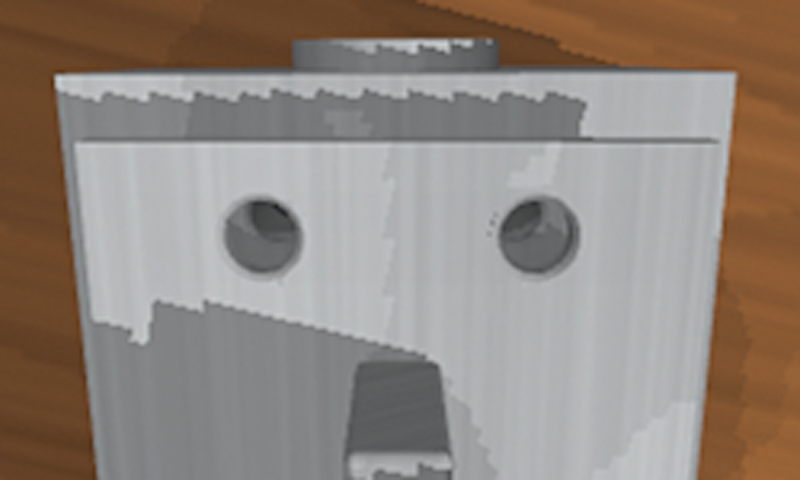

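View pics/s11b.png

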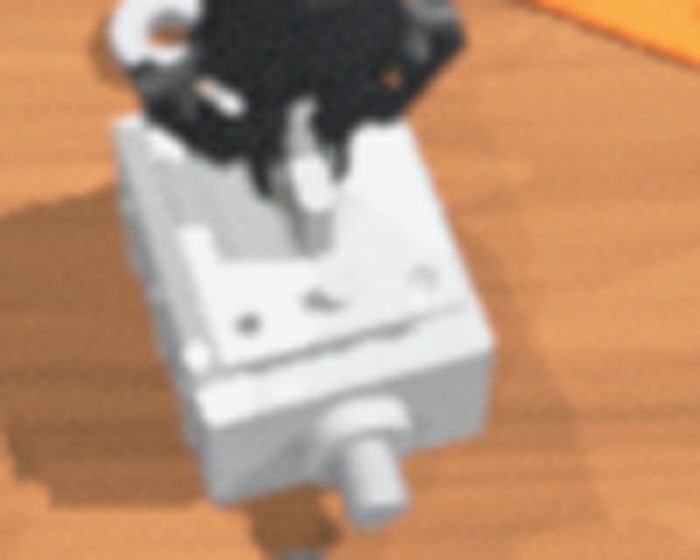

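```bash
python3 - <<'E'
from h import *
c=load('w11'); f=lambda a,z:ray(c,np.array([130,80])+(np.array(a)+.5)/3.2-.5,z); o=c['obs']
zt=o['eef_pos'][2]-.082
h=fit2([(-.075,-.06),(-.075,.06)],f([(55,73),(737,72)],.075))
v=fit2([(-.065,-.05),(-.065,.05),(-.05,-.022),(-.05,.022)],f([(75,141),(717,141),(263,236),(539,236)],zt))
d=v[:2]-h[:2]; print('rel mm',d*1e3,'yaw',np.degrees(v[2]-h[2]))
# predict pixels of visible thread mouths if housing at w5 pose
hp=np.array([.6155,-.0427]);a=np.radians(14.05);Rm=np.array([[np.cos(a),-np.sin(a)],[np.sin(a),np.cos(a)]])
P=[np.r_[hp+Rm@m,.075] for m in [(-.05,-.022),(-.05,.022),(-.075,-.06),(-.075,.06)]]
print((proj(c,P)-[130,80]+.5)*3.2-.5)
E
```

```text
pose [ 0.6158 -0.0432] yaw 13.97 res mm [[0.0, -0.2], [-0.0, 0.2]]
pose [ 0.6152 -0.0429] yaw 14.0 res mm [[0.0, -0.3], [-0.5, 1.0], [0.3, -0.5], [0.1, -0.2]]
rel mm [-0.63014508  0.2751815 ] yaw 0.025719003295159155
[[278.98492018 213.96069132]
 [519.0793962  213.26646985]
 [ 56.5723031   72.24903483]
 [740.86718361  70.24323374]]
```

Cover and housing agree to under 1 mm and 0.1°, and the cover is about 19 mm up. I'll lower it 3 mm and let it settle.

Emit:
apply_moves:
  moves:
    - [[0, 0, 0.06], [0, 0, 0], -1]
    - [[0, 0, 0.12], [0, 0, 0], -1]
    - [[0, 0, 0.12], [0, 0, 0], -1]
    - [[0, 0, 0.12], [0, 0, 0], -1]
    - [[0, 0, 0.12], [0, 0, 0], -1]
    - [[0, 0, 0.12], [0, 0, 0], -1]
    - [[0, 0, 0.12], [0, 0, 0], -1]

```text
t: 21.85
eef_pos: [0.6148, -0.0433, 0.1789]
tool_rot: [0.0, 0.617, 0.787, 0.0]
contact_force: [1.0, -0.0, -2.1]
gripper_width: 0.149
```

```bash
python3 - <<'E'
from h import *
plan([.6152,-.0427,.179],104.0)
c=snap('wrist','w12');s=snap('scene','s12')
print(np.abs(get_obs()['joint_vel']).max())
cv2.imwrite('pics/w12b.png',np.hstack([cv2.resize(c['color'],(440,330)),cv2.resize(s['color'][130:280,140:300],(352,330))])[:,:,::-1])
E
```

```text
now [ 0.6148 -0.0433  0.1789] xhead 103.88 q [ 0.51  0.64 -0.75  1.77  0.53  0.95  1.35] w 0.149 F [ 1.  -0.  -2.1] t 21.85
shift [ 0.018  0.022 -0.002] turn [ 0.     0.    -0.012]
0.0014257019259678344
```

View pics/w12b.png

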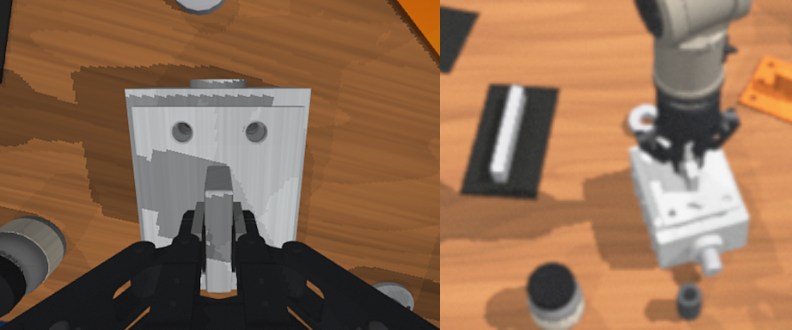

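The cover hovers centred and level over the flange, the straightedge stands on the mat, and the bystanders are untouched. I'm handing in.

```bash
python3 -c "
from station import *
print(hand_in())"
```

```text
the job is handed in; nothing more can be done
None
```

I handed the job in at about 22 s of the 64 s allowed. The straightedge stands on the large mat, and the cover is held hovering over the flange.

- **Straightedge:** I stood it on its narrow face near the middle of the mat and let go. Later pictures show it upright and not moving.
- **Cover:** I gripped it by the rib at 80 N.
    - **Alignment:** in the last wrist-camera measurement, its centre was about 0.7 mm sideways from the housing's and its angle within about 0.1°. After that I lowered it straight down 3 mm without measuring again.
    - **Height:** its underside is about 16 mm above the flange, worked out from the gripper height.
    - **Contact:** the force readings showed only the cover's weight, with no sign of it touching the housing.
- **Bystanders:** I moved nothing else, and no bystander looked shifted in the pictures. I did not measure their positions at the end.

The flange holes and the housing corners differed by about 0.8 mm on where the housing is, so I aimed between the two. No check failed.

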